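Change over the piping nozzles

ROBOT

A 6-joint arm with a two-finger parallel gripper is mounted at the origin on a cart in front of the work surface, level with it; the furniture and walls round the work are solid. World frame = base frame: x ahead of the robot, y to its left, z up, the work surface at z = 0. Lengths are in m, angles in degrees, forces in N, time in s.
With the tool pointing down it reaches from about 0.4 to 0.825 m from the base axis. Payload 7 kg.
Tool frame: the origin (TCP) lies at the very end of the fingers, on their centre line; the grasp point (between the pads) lies tcp_to_grasp behind it (tcp_to_grasp is the distance from the TCP to the grasp point, in m); x points along the fingers, y is the direction in which the jaws open and shut, and the axes are right-handed (so a half turn about x gives the same grasp; the last joint's range is limited). The gripper opens to 88 mm and grips with 3 to 60 N. Pads are 19 mm wide; open, the fingers measure 130 mm over their backs; the gripper's body (78 mm by 193 mm) begins 47 mm behind the grasp point.
Start: joints at [-54.712, 20.546, 0.682, 0, -70.136, -16.507], TCP at [0.217, -0.639, 0.227] pointing down, gripper open.
Joint ranges: [-176.03, 176.03], [-82.01, 121.73], [-58.28, 71.71], [-173.87, 95.51], [-174.79, -0.11], [-173.66, 173.66]. Speed limits (degrees/s): [136.94, 136.94, 172.46, 180, 180, 180].

INTERFACE

Orientations are given as [roll, pitch, yaw] about the fixed x, y, z axes, in that order (R = Rz(yaw) Ry(pitch) Rx(roll)).
In Python, from plant import * gives the robot as it stands. The module is installed in compiled form; this text tells all that it offers.
- The arm moves only by the shell command python3 -m pendant 'ROWS'. ROWS is JSON, a list of rows, each an object with "claw": the finger opening in mm, from 0 to 87.6; "linear": the shift along the tool's x, y, z in mm, a list of three; "twist": the turn about the tool's x in rad. In form: [{"claw": claw, "linear": [tx, ty, tz], "twist": twist}, ...]. A call has exactly 10 rows; each row shifts and turns the commanded pose from where the row before left it, along the tool's axes as they then stand; what a row does not reach is not made up. A row lasts 1/12 s, in which the tool goes at most 41.7 mm and 7.16 degrees, less where a joint would pass 70% of its speed; a pose out of reach is approached as far as the arm can. A call with a gripper value outside its range is refused whole. The fingers move at their own pace and stop on an object; the grip force is fixed at half the most. Time passes only in rows, so rows that do not move let the fingers close, or fill a call up. It gives the time, the measured TCP pose, the force and the opening at its end, in the units of the state.
- get_obs(): the state, without advancing time (a new reading comes with each control period).
- snapshot(name): name is "scene" or "top" or "wrist"; returns (picture, depth): 400x640x3 uint8, red, green, blue; 400x640 float32, m along the optical axis (not along the pixel's ray), 0 where there is no reading.
- camera_params(name): a dict with "fx", "fy", "cx", "cy" (pixels), "rvec" (rotation vector, rad) and "tvec" (3), from world to camera coordinates, as OpenCV has them. Camera axes: x right, y down, z forward; pixel columns grow to the right and rows downward; lengths in m; the calibration is good to about 2 mm. A picture is of the moment at which its call begins: read the wrist's pose just before it. camera_params takes no time and is no camera call; for the wrist camera it gives the pose at the moment of the call.
- close_job(): hands the job in, once; it reports no verdict.
Trained networks look in the newest picture that a camera, given by its name, has taken for a name from the list of things; names that differ only in an ending like _2 or _b are one class to them, and where a whole thing is asked for, a point or a joint stands for the part that bears it (a point fixed in the world has none). Each returns a list of dicts, best first, with "confidence" (0 to 1); they miss things now and then, are a little off and sometimes report something else, mostly with a low value. They report only what shows in the picture. A call takes as long as a camera call.
- boxes_of(camera, target): "xy" ([column, row] in pixels, amid what is visible of it).
The state is a dict: "clock": time; "joint_pos": joint angles; "qvel": joint speeds; "tau": joint torques, N m; "tool_pos": TCP position; "orientation": TCP orientation; "force": force on the tool from outside, world axes, zero at the start; "moment": the same for the moment, N m; "opening": finger opening in m.
Only numpy, scipy, OpenCV 4.12 (cv2) and the standard library are available. Lean on these libraries where they do the work, as an engineer would, in place of code of your own. Each camera call takes 0.05 s, during which the arm holds its last target. There are 200 camera calls.

TASK

Change the piping nozzles over for the next filling: take the tall cone nozzle out of the sloped bin and stand it upright, wide end down, in the small tray, and put the stubby nozzle from the tray into the bin compartment that is then free, wide end down and standing flat on the sloping floor. Leave the other two parts in the bin where they are and do not disturb the things around.

Things in the scene. Friction and masses are not known exactly. Their poses are not given: they have to be found in the camera images.
- bin_pan: sloping metal pan of the nozzle bin, fixed, floor tilted 30 deg. Origin: centre of the floor's upper face, 46 mm over the table. z: floor normal; x up the slope, so z leans to -x, i.e. to the right and a little to the robot; y across. Three compartments, 90 mm (y) by 80 mm (x) inside, centred at y = -94, 0, +94 mm; all walls 4 mm thick, 12 mm above the floor. One part in each, standing square on it; places vary
- tray: small bare metal tray, fixed to the table, 150 mm square, origin at the centre of its underside; flat floor 3 mm above the origin, rim 10 mm high, walls 3 mm thick; z is up. It stands to one side of the bin, left or right
- cone_nozzle_mid (a point): the tall cone nozzle, plain steel, a slender cone 40 mm tall, 27 mm across at its wide end and about 13 mm at its narrow end; 20 g; starts in the bin. The point is on its axis, half-way up (20 mm from the wide end); z points from the wide end to the narrow end
- stub_nozzle_mid (a point): the stubby nozzle, plain steel, 32 mm tall: a 33 mm wide foot 6 mm high, then tapering to a 23 mm wide mouth; 20 g; starts standing in the tray, wide end down. The point is on its axis, half-way up (16 mm from the wide end); z points from the wide end to the mouth
- tube_nozzle_mid (a point): the straight tube nozzle, plain steel, 36 mm tall, a 19 mm tube on a 32 mm flange; stays in its compartment. The point is on its axis, half-way up
- coupler_mid (a point): the low coupler ring, plain steel, 18 mm tall, 33 mm across; stays in its compartment. The point is on its axis, half-way up
- shaker_mid (a point): bystander: spice shaker with black cap, 45 mm across, 105 mm tall, standing behind; the point is half-way up
- cutter_mid (a point): bystander: steel ring cutter on the table at the right, 70 mm across, 34 mm tall; the point is half-way up
- yoghurt_mid (a point): bystander: small tub on the table at the left, 72 mm across, 71 mm tall; the point is half-way up
- timer_mid (a point): bystander: white round kitchen timer on the table at the right, 62 mm across, 42 mm tall; the point is half-way up

How it is judged (in metres and radians):
At the end, for the whole second after the job is handed in: Cone nozzle wide end down on the tray floor (0.12 rad, 4 mm in height); stubby nozzle wide end down on the floor of the compartment without tube nozzle or coupler (0.15 rad to the floor's normal, 4 mm); those two within 30 mm and bystanders within 40 mm of their starts (x of cone_nozzle_mid in the frame of tray between -0.065 and 0.065 m and y of cone_nozzle_mid in the frame of tray between -0.065 and 0.065 m and z of cone_nozzle_mid in the frame of tray between 0.019 and 0.027 m and angle between cone_nozzle_mid's own z axis and vertical below 0.12 rad and x of stub_nozzle_mid in the frame of bin_pan between -0.035 and 0.035 m and z of stub_nozzle_mid in the frame of bin_pan between 0.012 and 0.02 m and angle between the z axis of stub_nozzle_mid and the z axis of bin_pan, either way round below 0.15 rad and angle between stub_nozzle_mid's own z axis and vertical below 0.8 rad and ((y of stub_nozzle_mid in the frame of bin_pan between -0.127 and -0.061 m and not (y of tube_nozzle_mid in the frame of bin_pan between -0.141 and -0.047 m) and not (y of coupler_mid in the frame of bin_pan between -0.141 and -0.047 m)) or (y of stub_nozzle_mid in the frame of bin_pan between -0.033 and 0.033 m and not (y of tube_nozzle_mid in the frame of bin_pan between -0.047 and 0.047 m) and not (y of coupler_mid in the frame of bin_pan between -0.047 and 0.047 m)) or (y of stub_nozzle_mid in the frame of bin_pan between 0.061 and 0.127 m and not (y of tube_nozzle_mid in the frame of bin_pan between 0.047 and 0.141 m) and not (y of coupler_mid in the frame of bin_pan between 0.047 and 0.141 m))) and distance of each of tube_nozzle_mid, coupler_mid from where it was at the start of the episode below 0.03 m and distance of each of shaker_mid, cutter_mid, yoghurt_mid, timer_mid from where it was at the start of the episode below 0.04 m); the robot touches nothing.
It fails at once if the straight tube nozzle or the low coupler ring is shifted by more than 3 cm (distance of any of tube_nozzle_mid, coupler_mid from where it was at the start of the episode above 0.03 m).
It fails at once if the shaker, the cutter, the yoghurt cup or the timer is shifted by more than 4 cm (distance of any of shaker_mid, cutter_mid, yoghurt_mid, timer_mid from where it was at the start of the episode above 0.04 m).
It also fails if it takes over 58 s, if anything falls off the work surface, if the arm or the gripper's body presses on something with over 40 N, if the wrist force passes 120 N, or if a joint passes its speed limit or range.

## Working session

There is one attempt and no reset: what is moved stays moved. The work goes in short steps, Python scripts to look and compute and a shell command to move; the robot and the scene stay as the last step left them, time stands still between calls to the robot, and variables do not carry over. Pictures are saved under pics/ and viewed, about 8 in all and at most 12, crops included, and the job is handed in when it is done.

```bash
mkdir -p pics
cat > h.py <<'E'
from plant import *
import numpy as np, cv2
from scipy.spatial.transform import Rotation as Ro
def cam(n):
    p=camera_params(n); R=cv2.Rodrigues(np.array(p["rvec"],float))[0]; return p,R,np.array(p["tvec"],float).ravel()
def cloud(n,d):
    p,R,t=cam(n); v,u=np.mgrid[0:d.shape[0],0:d.shape[1]]
    c=np.stack([(u-p["cx"])/p["fx"]*d,(v-p["cy"])/p["fy"]*d,d],-1)
    w=(c-t)@R; w[d<=0]=np.nan; return w
def toolR(): 
    o=get_obs(); return Ro.from_euler('xyz',o["orientation"],degrees=True).as_matrix(),np.array(o["tool_pos"])
E
python3 - <<'E'
from h import *
o=get_obs(); print(o); 
try: print(tcp_to_grasp)
except Exception as e: print(e)
for n in("top","scene"):
    im,d=snapshot(n); w=cloud(n,d); np.savez(f"{n}.npz",im=im,d=d,w=w)
    cv2.imwrite(f"pics/{n}0.png",im[...,::-1])
    p,R,t=cam(n); print(n,-R.T@t,p["fx"])
    for k in["bin_pan","tray","cone_nozzle_mid","stub_nozzle_mid","tube_nozzle_mid","coupler_mid","shaker_mid","cutter_mid","yoghurt_mid","timer_mid"]:
        for b in boxes_of(n,k)[:2]:
            x,y=map(int,b["xy"]); print(k,b["xy"],round(b["confidence"],2),w[y,x].round(4))
E
```

```text
{'clock': 0.0, 'joint_pos': array([-5.47106613e+01,  2.05901890e+01,  6.33802682e-01, -2.11001319e-02,
       -7.01360689e+01, -1.65072768e+01]), 'qvel': array([-0.02966014, -0.03712155,  0.05085622, -0.01609344, -0.02090256,
       -0.00233072]), 'tau': array([ 2.63577949e-04, -5.82722068e+01,  2.93049306e+01,  6.99683994e+00,
        6.93411188e-03, -1.94066815e-04]), 'tool_pos': array([ 0.21715307, -0.63859357,  0.22563389]), 'orientation': array([ 94.400058  ,  89.90544022, 113.17493429]), 'force': array([ 0.9035651 ,  0.31402078, -0.77644603]), 'moment': array([ 0.01480384,  0.01492234, -0.0240466 ]), 'opening': 0.08772300660921648}
0.0188
top [0.42471778 0.01397152 1.17911243] 370.12503611580695
bin_pan [277.3, 225.4] 0.73 [0.53   0.1388 0.0495]
tray [390.3, 214.1] 0.6 [ 0.5596 -0.2177  0.0021]
cone_nozzle_mid [299.4, 204.9] 0.44 [0.5914 0.0697 0.0601]
stub_nozzle_mid [379.0, 208.9] 0.43 [ 0.5787 -0.182   0.0117]
stub_nozzle_mid [464.3, 261.6] 0.32 [ 0.4053 -0.4382  0.0083]
coupler_mid [379.0, 208.7] 0.54 [ 0.5787 -0.182   0.0117]
coupler_mid [272.0, 260.2] 0.41 [0.4248 0.1558 0.0417]
shaker_mid [325.7, 149.0] 0.63 [ 0.7496 -0.0139  0.1049]
cutter_mid [462.8, 260.9] 0.45 [ 4.084e-01 -4.353e-01  3.000e-04]
yoghurt_mid [179.6, 246.5] 0.74 [0.4735 0.4287 0.0706]
timer_mid [461.1, 202.9] 0.63 [ 0.5858 -0.4307  0.046 ]
scene [-0.24057387  1.12947949  0.72727131] 445.4448724134784
bin_pan [313.3, 221.0] 0.88 [0.4686 0.1936 0.082 ]
bin_pan [254.1, 269.5] 0.61 [0.4551 0.4655 0.0695]
tray [361.3, 187.8] 0.88 [ 0.561  -0.2429  0.0065]
cone_nozzle_mid [301.8, 204.8] 0.59 [0.5977 0.0877 0.0588]
coupler_mid [333.2, 229.0] 0.47 [0.42   0.1581 0.0534]
shaker_mid [284.8, 182.3] 0.71 [0.7435 0.0011 0.0716]
cutter_mid [416.0, 179.6] 0.79 [ 0.3929 -0.3747  0.0341]
yoghurt_mid [254.2, 266.4] 0.68 [0.4626 0.4574 0.0712]
timer_mid [380.0, 166.7] 0.72 [ 0.5712 -0.4107  0.0367]
timer_mid [331.6, 230.3] 0.66 [0.4218 0.1663 0.0533]
```

Run:
```python
import cv2
a=cv2.imread("pics/top0.png")[130:300,200:420]; cv2.imwrite("pics/c1.png",cv2.resize(a,(770,595),interpolation=cv2.INTER_CUBIC))
```

```text
(no output)
```

View pics/c1.png

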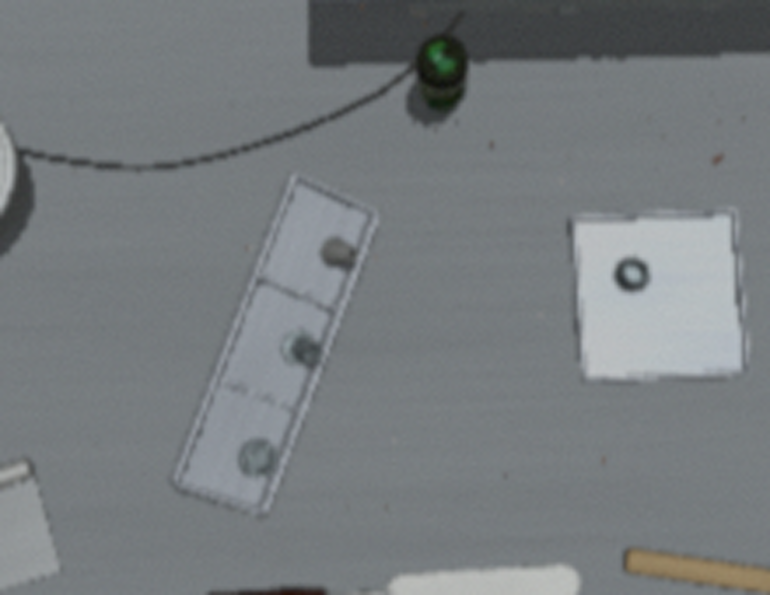

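View pics/scene0.png

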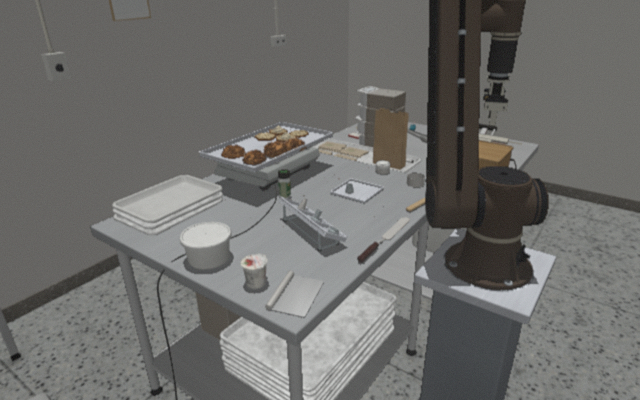

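The bin has the cone in the far compartment, the tube in the middle and the coupler nearest the robot. The tray is to the right, with the stub at about pixel (380, 208). Next I fit the geometry from depth.

```bash
cat > fit.py <<'E'
from h import *
from scipy.optimize import least_squares
def frame(q):
    a=q[2]; e=np.array([np.cos(a),np.sin(a),0]); c,s=np.cos(np.pi/6),np.sin(np.pi/6)
    x=c*e+np.array([0,0,s]); z=-s*e+np.array([0,0,c]); return np.stack([x,np.cross(z,x),z],1),np.array([q[0],q[1],.046+(q[3] if len(q)>3 else 0)])
def binfit(w,q):
    P=w.reshape(-1,3); P=P[np.isfinite(P).all(1)]
    for i in range(15):
        R,o=frame(q); L=(P-o)@R
        inn=(abs(L[:,0])<.036)&(abs(L[:,1])<.138)&(abs(L[:,2])<.006)
        f=lambda s:((P[inn]-frame([q[0]+s[0]*np.cos(q[2]),q[1]+s[0]*np.sin(q[2]),q[2]+s[1]])[1])@frame([q[0],q[1],q[2]+s[1]])[0])[:,2]
        s=least_squares(f,[0,0],loss='soft_l1',f_scale=.002).x
        q=np.array([q[0]+s[0]*np.cos(q[2]),q[1]+s[0]*np.sin(q[2]),q[2]+s[1]])
        R,o=frame(q); L=(P-o)@R
        k=(abs(L[:,0])<.05)&(abs(L[:,1])<.17)&(L[:,2]>-.004)&(L[:,2]<.05)
        y=L[k,1]; x=L[k,0]; ey=np.percentile(y,[.3,99.7]); ex=np.percentile(x,[.5,99.5])
        q[:2]+=R[:2,1]*ey.mean()*.7
    return q,ey,ex,f([0,0]).std(),inn.sum()
E
python3 - <<'E'
from fit import *
for n in("top","scene"):
    w=np.load(n+".npz")["w"]
    # rough: centre of A..D corners from top
    q,ey,ex,sd,N=binfit(w,np.array([.53,.125,np.radians(65)])); print(n,q,np.degrees(q[2]),ey,ex,sd,N)
    R,o=frame(q); L=(w-o)@R
    for yc in(-.094,0,.094):
        k=(abs(L[...,0])<.037)&(abs(L[...,1]-yc)<.042)&(L[...,2]>.008)&(L[...,2]<.06)
        Q=L[k]; h=Q[:,2].max(); 
        t=Q[Q[:,2]>h-.008]; print(yc,len(Q),Q.mean(0).round(4),'top',t.mean(0).round(4),h.round(4),'world',(o+R@t.mean(0)).round(4))
    # tray
    k=(abs(w[...,0]-.56)<.1)&(abs(w[...,1]+.22)<.1)
    u=w[k&(w[...,2]>.018)]; print('stub',len(u),u.mean(0),u.max(0),u.min(0))
    v=w[k&(w[...,2]>.006)&(w[...,2]<.013)]; r=cv2.minAreaRect((v[:,:2]*1000).astype(np.float32)); print('tray',len(v),r)
    k2=k&(abs(w[...,2])<.3); print('tablez',np.nanmedian(w[k2&(abs(w[...,0]-.56)>.088)][:,2]))
E
```

```text
top [0.52435166 0.13650694 1.19209077] 68.30176971729742 [-0.14202764  0.14202765] [-0.04622111  0.04600188] 0.0020462077262763004 1737
-0.094 54 [-0.0188 -0.0929  0.0242] top [-0.0198 -0.0951  0.0392] 0.0422 world [0.5991 0.0672 0.07  ]
0 54 [-0.0209 -0.003   0.0218] top [-0.0212 -0.003   0.0331] 0.0375 world [0.5142 0.103  0.0641]
0.094 58 [-0.0191  0.0994  0.015 ] top [-0.0208  0.0991  0.0176] 0.0214 world [0.4224 0.1482 0.0509]
stub 42 [ 0.57769407 -0.18308702  0.02789683] [ 0.59303036 -0.17116027  0.03846359] [ 0.56494595 -0.1970985   0.01818123]
tray 421 ((557.6827392578125, -210.70379638671875), (182.83859252929688, 152.98486328125), 1.436797857284546)
tablez -5.829908566111056e-05
scene [0.51461247 0.11686894 1.20729562] 69.17294342263416 [-0.14524977  0.14524974] [-0.02655663  0.04597715] 0.0032177661786346443 276
-0.094 36 [ 0.0001 -0.0905  0.0195] top [-0.0021 -0.0934  0.0277] 0.0315 world [0.5963 0.0691 0.0689]
0 37 [0.0015 0.0001 0.018 ] top [ 0.0016 -0.0003  0.0236] 0.0267 world [0.5112 0.107  0.0672]Traceback (most recent call last):
  File "<stdin>", line 9, in <module>
    return umr_maximum(a, axis, None, out, keepdims, initial, where)
ValueError: zero-size array to reduction operation maximum which has no identity
```

```bash
cat > go.py <<'E'
from fit import *
def go(target,yb=None):
    R,p=toolR(); d=np.array(target)-p; print('pos',p.round(4),'dtool mm',(R.T@d*1000).round(1))
    if yb is not None:
        yb=np.array(yb); v=R.T@np.append(yb,0); a=np.arctan2(v[2],v[1]); 
        for a in(a,a-np.sign(a)*np.pi): print('twist',round(a,4),'deg',round(np.degrees(a),1))
        print('j6',get_obs()["joint_pos"][5].round(1))
E
python3 - <<'E'
from go import *
q=[.52435,.13651,1.19209]; R,o=frame(q)
print(toolR()[0].round(3)); c=o+R@[-.0195,-.095,.02]; print('cone',c)
go([.56,.06,.24],R[:2,1])
w=np.load("top.npz")["w"]; a=np.array([.217,-.639]);b=np.array([.56,.06]);u=(b-a)/np.linalg.norm(b-a)
s=(w[...,:2]-a)@u; n=(w[...,:2]-a)@[-u[1],u[0]]
k=(abs(n)<.12)&(s>.12)&(s<.9); 
for i in np.arange(.1,.9,.1):
    m=k&(s>i)&(s<i+.1)
    if m.any(): print(i,np.nanmax(w[m][:,2]))
E
```

```text
[[ 0.    -0.322  0.947]
 [-0.     0.947  0.322]
 [-1.    -0.     0.   ]]
cone [0.60267784 0.07640437 0.05357051]
pos [ 0.2173 -0.6391  0.2266] dtool mm [-13.4 551.5 549.5]
twist -0.8643 deg -49.5
twist 2.2773 deg 130.5
j6 -16.5
0.1 0.0053408051994201745
0.2 0.7411793395954122
0.30000000000000004 0.742313857143348
0.4 0.02046370194789598
0.5 0.03470788064899885
0.6 0.013498381358915094
0.7000000000000001 0.070244654671309
0.8 0.08564426893514593
```

```bash
python3 -m pendant '[{"claw":87,"linear":[-0.7,27.5,27.5],"twist":0},{"claw":87,"linear":[-0.7,27.5,27.5],"twist":0},{"claw":87,"linear":[-0.7,27.5,27.5],"twist":0},{"claw":87,"linear":[-0.7,27.5,27.5],"twist":0},{"claw":87,"linear":[-0.7,27.5,27.5],"twist":0},{"claw":87,"linear":[-0.7,27.5,27.5],"twist":0},{"claw":87,"linear":[-0.7,27.5,27.5],"twist":0},{"claw":87,"linear":[-0.7,27.5,27.5],"twist":0},{"claw":87,"linear":[-0.7,27.5,27.5],"twist":0},{"claw":87,"linear":[-0.7,27.5,27.5],"twist":0}]'
python3 -m pendant '[{"claw":60,"linear":[-0.7,27.5,27.5],"twist":0},{"claw":40,"linear":[-0.7,27.5,27.5],"twist":0},{"claw":40,"linear":[-0.7,27.5,27.5],"twist":0},{"claw":40,"linear":[-0.7,27.5,27.5],"twist":0},{"claw":40,"linear":[-0.7,27.5,27.5],"twist":0},{"claw":40,"linear":[-0.7,27.5,27.5],"twist":0},{"claw":40,"linear":[-0.7,27.5,27.5],"twist":0},{"claw":40,"linear":[-0.7,27.5,27.5],"twist":0},{"claw":40,"linear":[-0.7,27.5,27.5],"twist":0},{"claw":40,"linear":[-0.7,27.5,27.5],"twist":0}]'
python3 -m pendant '[{"claw":40,"linear":[0,0,0],"twist":-0.108},{"claw":40,"linear":[0,0,0],"twist":-0.108},{"claw":40,"linear":[0,0,0],"twist":-0.108},{"claw":40,"linear":[0,0,0],"twist":-0.108},{"claw":40,"linear":[0,0,0],"twist":-0.108},{"claw":40,"linear":[0,0,0],"twist":-0.108},{"claw":40,"linear":[0,0,0],"twist":-0.108},{"claw":40,"linear":[0,0,0],"twist":-0.108},{"claw":40,"linear":[0,0,0],"twist":0},{"claw":40,"linear":[0,0,0],"twist":0}]'
python3 - <<'E'
from go import *
q=[.52435,.13651,1.19209]; R,o=frame(q)
go([.56,.06,.24],R[:2,1]); print(get_obs()["clock"],get_obs()["opening"])
im,d=snapshot("wrist"); w=cloud("wrist",d); np.savez("wrist.npz",im=im,d=d,w=w); cv2.imwrite("pics/w1.png",im[...,::-1])
for k in["cone_nozzle_mid","tube_nozzle_mid","coupler_mid"]:
    for b in boxes_of("wrist",k)[:2]: print(k,b["xy"],b["confidence"])
E
```

```text
clock: 1.93
tool_pos: [0.3896, -0.2884, 0.234]
orientation: [-35.9, 89.9, -17.1]
force: [2.3, -0.5, -0.3]
opening: 0.087
clock: 2.77
tool_pos: [0.5614, 0.0608, 0.241]
orientation: [0.6, 90.0, 19.4]
force: [0.8, -1.7, 0.3]
opening: 0.0402
clock: 3.6
tool_pos: [0.5609, 0.0588, 0.2406]
orientation: [-40.4, 90.0, 27.7]
force: [0.2, 0.3, 0.2]
opening: 0.04
pos [0.5609 0.0588 0.2406] dtool mm [0.6 1.3 0.8]
twist -0.0037 deg -0.2
twist 3.1379 deg 179.8
j6 -47.8
3.6 0.04004323829690897
cone_nozzle_mid [285.6, 206.0] 0.65
tube_nozzle_mid [363.1, 205.7] 0.9
coupler_mid [450.0, 206.0] 0.69
```

View pics/w1.png

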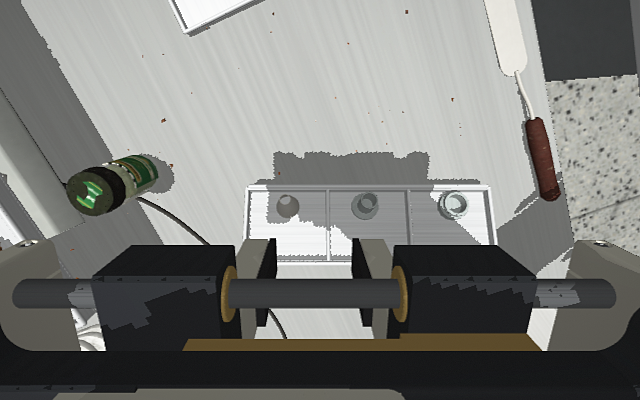

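The wrist view shows the cone at (286,206), the tube at (363,206) and the coupler at (453,205). I refit from this closer view.

Run:
```python
from fit import *
w=np.load("wrist.npz")["w"]; w[w[...,2]>.12]=np.nan
q,ey,ex,sd,N=binfit(w,np.array([.524,.1365,1.192])); print(q,np.degrees(q[2]),ey,ex,sd,N)
R,o=frame(q); L=(w-o)@R
for yc in(-.094,0,.094):
    k=(abs(L[...,0])<.037)&(abs(L[...,1]-yc)<.042)&(L[...,2]>.007)&(L[...,2]<.06); Q=L[k]; h=np.percentile(Q[:,2],98)
    for lo,hi in((.007,.015),(.015,.025),(.025,.035),(h-.004,h+.004)):
        t=Q[(Q[:,2]>lo)&(Q[:,2]<hi)]
        if len(t)>3: print(yc,lo,len(t),t.min(0).round(4),t.max(0).round(4),'mid',((t.min(0)+t.max(0))/2).round(4))
    print('top world',(o+R@t.mean(0)).round(4))
k=(abs(w[...,0]-.56)<.13)&(abs(w[...,1]+.21)<.13); print('tray pts',k.sum())
```

```text
[0.5247812  0.13576374 1.19103268] 68.24114584111507 [-0.14151299  0.14151299] [-0.04452038  0.04659456] 0.0011100631730969395 10643
-0.094 0.007 80 [-0.0318 -0.1047  0.007 ] [-0.0081 -0.0816  0.0149] mid [-0.02   -0.0931  0.0109]
-0.094 0.015 97 [-0.0294 -0.104   0.015 ] [-0.0099 -0.0834  0.025 ] mid [-0.0197 -0.0937  0.02  ]
-0.094 0.025 76 [-0.0285 -0.1016  0.0251] [-0.0122 -0.085   0.0348] mid [-0.0203 -0.0933  0.0299]
-0.094 0.03649709683429332 48 [-0.0263 -0.0995  0.0365] [-0.0137 -0.0867  0.0413] mid [-0.02   -0.0931  0.0389]
top world [0.5976 0.0679 0.0704]
0 0.007 172 [-0.0316 -0.0156  0.007 ] [-0.0066  0.0101  0.015 ] mid [-0.0191 -0.0027  0.011 ]
0 0.015 70 [-0.0285 -0.0123  0.0151] [-0.011   0.0049  0.0245] mid [-0.0198 -0.0037  0.0198]
0 0.025 81 [-0.0284 -0.0123  0.0251] [-0.011   0.0049  0.0349] mid [-0.0197 -0.0037  0.03  ]
0 0.03271558353968988 92 [-0.0292 -0.0122  0.0332] [-0.0113  0.0059  0.0374] mid [-0.0203 -0.0031  0.0353]
top world [0.5147 0.1019 0.0668]
0.094 0.007 252 [-0.0363  0.0826  0.007 ] [-0.0039  0.1127  0.0149] mid [-0.0201  0.0977  0.011 ]
0.094 0.015 216 [-0.0339  0.0851  0.015 ] [-0.0067  0.1127  0.0209] mid [-0.0203  0.0989  0.0179]
0.094 0.015073595128377786 214 [-0.0339  0.0851  0.0151] [-0.0067  0.1127  0.0209] mid [-0.0203  0.0989  0.018 ]
top world [0.4235 0.1481 0.0512]
tray pts 13819
```

```bash
sed -i '/^from fit/a q=[.52478,.13576,1.19103]; BR,BO=frame(q); be=np.array([np.cos(q[2]),np.sin(q[2]),0])' go.py
python3 - <<'E'
from go import *
t=BO+BR@[-.02,-.0933,.011]-.003*be; print(t); go(t+[0,0,.06],BR[:2,1]); go(t)
E
```

```text
[0.60186074 0.07719254 0.04552628]
pos [0.5609 0.0588 0.2406] dtool mm [135.1 -31.1  32.3]
twist -0.0013 deg -0.1
twist 3.1403 deg 179.9
j6 -47.7
pos [0.5609 0.0588 0.2406] dtool mm [195.1 -31.1  32.3]
```

```bash
python3 -m pendant '[{"claw":36,"linear":[22.5,-5.2,5.4],"twist":0},{"claw":36,"linear":[22.5,-5.2,5.4],"twist":0},{"claw":36,"linear":[22.5,-5.2,5.4],"twist":0},{"claw":36,"linear":[22.5,-5.2,5.4],"twist":0},{"claw":36,"linear":[22.5,-5.2,5.4],"twist":0},{"claw":36,"linear":[22.5,-5.1,5.3],"twist":0},{"claw":36,"linear":[0,0,0],"twist":0},{"claw":36,"linear":[0,0,0],"twist":0},{"claw":36,"linear":[0,0,0],"twist":0},{"claw":36,"linear":[0,0,0],"twist":0}]'
python3 - <<'E'
from go import *
t=BO+BR@[-.02,-.0933,.011]-.003*be; go(t,BR[:2,1])
im,d=snapshot("wrist"); cv2.imwrite("pics/w2.png",im[...,::-1])
E
```

```text
clock: 4.63
tool_pos: [0.6024, 0.0774, 0.1073]
orientation: [-50.3, 89.9, 18.0]
force: [-1.0, -0.4, 0.4]
opening: 0.0364
pos [0.6024 0.0774 0.1073] dtool mm [61.8  0.6 -0.5]
twist 0.0006 deg 0.0
twist -3.141 deg -180.0
j6 -47.5
```

View pics/w2.png

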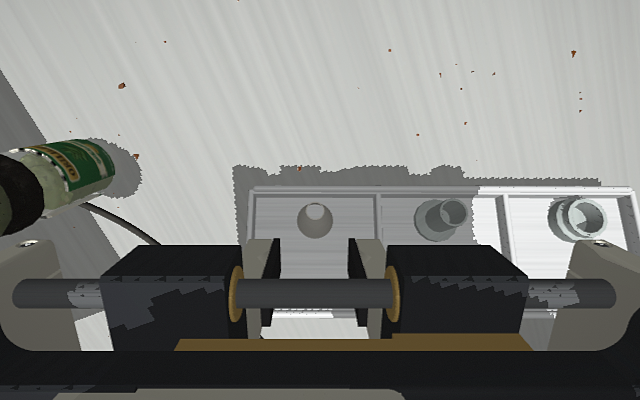

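The cone is centred between the fingers (columns 248–385, cone at 315). I descend and grip.

```bash
python3 -m pendant '[{"claw":36,"linear":[15,0,0],"twist":0},{"claw":36,"linear":[15,0,0],"twist":0},{"claw":36,"linear":[15,0,0],"twist":0},{"claw":36,"linear":[10,0,0],"twist":0},{"claw":36,"linear":[6.5,0,0],"twist":0},{"claw":36,"linear":[0,0,0],"twist":0},{"claw":30,"linear":[0,0,0],"twist":0},{"claw":26,"linear":[0,0,0],"twist":0},{"claw":22,"linear":[0,0,0],"twist":0},{"claw":15,"linear":[0,0,0],"twist":0}]'
python3 -m pendant '[{"claw":10,"linear":[0,0,0],"twist":0},{"claw":10,"linear":[0,0,0],"twist":0},{"claw":10,"linear":[-3,0,0],"twist":0},{"claw":10,"linear":[-5,0,0],"twist":0},{"claw":10,"linear":[-8,0,0],"twist":0},{"claw":10,"linear":[-12,0,0],"twist":0},{"claw":10,"linear":[-15,0,0],"twist":0},{"claw":10,"linear":[-15,0,0],"twist":0},{"claw":10,"linear":[-15,0,0],"twist":0},{"claw":10,"linear":[-15,0,0],"twist":0}]'
python3 - <<'E'
from go import *
im,d=snapshot("wrist"); cv2.imwrite("pics/w3.png",im[...,::-1]); np.savez("w3.npz",d=d,w=cloud("wrist",d)); o=get_obs(); print(o["opening"],o["force"])
w=np.load("w3.npz")["w"]; R,p=toolR()
L=(w-p)@R; k=(abs(L[...,1])<.013)&(abs(L[...,2])<.03)&(abs(L[...,0])<.05)
print(k.sum()); Q=L[k]
for lo in np.arange(-.04,.04,.005):
    t=Q[(Q[:,0]>lo)&(Q[:,0]<=lo+.005)]
    if len(t)>3: print(lo.round(3),len(t),t.min(0).round(4),t.max(0).round(4))
E
```

```text
clock: 5.52
tool_pos: [0.6022, 0.0774, 0.0448]
orientation: [-45.9, 89.9, 22.4]
force: [-0.2, -0.2, 0.6]
opening: 0.0205
clock: 6.35
tool_pos: [0.6018, 0.0772, 0.1336]
orientation: [-49.7, 90.0, 18.5]
force: [0.7, 0.3, -0.7]
opening: 0.0206
0.020511868583043425 [1.43364618 0.59699442 2.09841812]
2131
-0.04 100 [-0.04   -0.013  -0.0108] [-0.0352  0.0129  0.0089]
-0.035 91 [-0.035  -0.0129 -0.0108] [-0.0302  0.0128 -0.0048]
-0.03 225 [-0.03   -0.013  -0.0144] [-0.025   0.013  -0.0015]
-0.025 301 [-0.025  -0.013  -0.0177] [-0.02    0.0129  0.0021]
-0.02 277 [-0.02   -0.013  -0.0164] [-0.0151  0.0129  0.0042]
-0.015 297 [-0.015  -0.0129 -0.0149] [-0.01    0.0128  0.0084]
-0.01 234 [-0.01   -0.0128 -0.0135] [-0.005   0.013   0.0114]
-0.005 168 [-0.005  -0.013  -0.0116] [-0.      0.0127  0.0143]
-0.0 71 [ 0.     -0.0106 -0.01  ] [0.0049 0.0102 0.0168]
0.005 38 [ 0.0051 -0.0107 -0.008 ] [ 0.01    0.0102 -0.0018]
0.01 32 [ 0.01   -0.0109 -0.0064] [ 0.0149  0.0103 -0.0003]
```

View pics/w3.png

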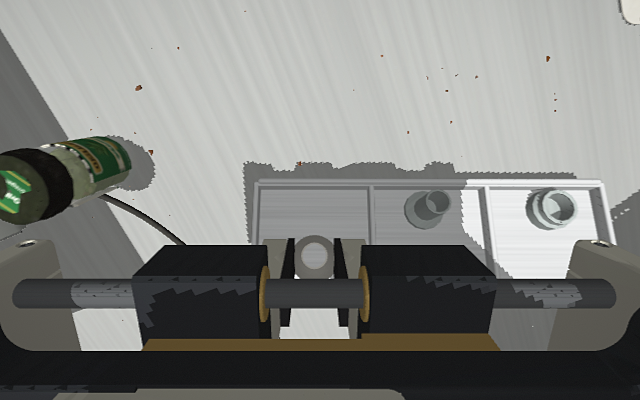

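Cone gripped at about 18.6 mm up, still tilted about 30° in the pads. I move toward the tray and measure it.

Run:
```python
from go import *
go([.585,-.07,.22])
```

```text
pos [0.6035 0.0776 0.1369] dtool mm [ -83.3  -37.7 -143.8]
```

```bash
python3 -m pendant '[{"claw":10,"linear":[-10,0,0],"twist":0},{"claw":10,"linear":[-10,-2,-6],"twist":0},{"claw":10,"linear":[-11,-5,-16],"twist":0},{"claw":10,"linear":[-11,-6,-24],"twist":0},{"claw":10,"linear":[-11,-6,-24],"twist":0},{"claw":10,"linear":[-11,-6,-24],"twist":0},{"claw":10,"linear":[-10,-6,-24],"twist":0},{"claw":10,"linear":[-10,-4,-16],"twist":0},{"claw":10,"linear":[0,-2,-8],"twist":0},{"claw":10,"linear":[0,0,0],"twist":0}]'
python3 - <<'E'
from go import *
im,d=snapshot("wrist"); w=cloud("wrist",d); print(get_obs()["opening"],toolR()[1]); cv2.imwrite("pics/w4.png",im[...,::-1])
for b in boxes_of("wrist","stub_nozzle_mid")[:2]: print(b)
w[w[...,2]>.1]=np.nan
k=(abs(w[...,0]-.56)<.12)&(abs(w[...,1]+.21)<.1)
v=w[k&(w[...,2]>.0065)&(w[...,2]<.0125)]
for i in range(3):
    r=cv2.minAreaRect((v[:,:2]*1000).astype(np.float32)); print(len(v),r)
    v=v[np.hypot(*(v[:,:2]-np.array(r[0])/1000).T)<.113]
print('floor',np.nanmedian(w[(abs(w[...,0]-.54)<.02)&(abs(w[...,1]+.22)<.02)][:,2]))
for lo,hi in((.005,.0075),(.01,.015),(.015,.022),(.022,.029),(.029,.035)):
    t=w[(abs(w[...,0]-.578)<.03)&(abs(w[...,1]+.183)<.03)&(w[...,2]>lo)&(w[...,2]<hi)]
    if len(t)>3: print(lo,len(t),t.min(0).round(4),t.max(0).round(4),((t.min(0)+t.max(0))/2).round(4))
np.savez("w4.npz",w=w)
E
```

```text
clock: 7.23
tool_pos: [0.5833, -0.0701, 0.2169]
orientation: [-56.5, 89.9, 11.7]
force: [0.6, 0.0, -0.2]
opening: 0.0204
0.0207385313791799 [ 0.58326542 -0.06915437  0.21614876]
{'xy': [275.1, 72.2], 'confidence': 0.79}
1767 ((561.5963745117188, -206.900634765625), (152.65428161621094, 149.28651428222656), 1.089142918586731)
1767 ((561.5963745117188, -206.900634765625), (152.65428161621094, 149.28651428222656), 1.089142918586731)
1767 ((561.5963745117188, -206.900634765625), (152.65428161621094, 149.28651428222656), 1.089142918586731)
floor 0.0029475772693059055
0.005 18 [ 0.5515 -0.2064  0.0051] [ 0.6077 -0.1546  0.0071] [ 0.5796 -0.1805  0.0061]
0.01 347 [ 0.5649 -0.1998  0.01  ] [ 0.5967 -0.1685  0.015 ] [ 0.5808 -0.1842  0.0125]
0.015 96 [ 0.5659 -0.199   0.0151] [ 0.5958 -0.1695  0.022 ] [ 0.5809 -0.1842  0.0185]
0.022 105 [ 0.5672 -0.1971  0.0221] [ 0.5946 -0.1704  0.029 ] [ 0.5809 -0.1837  0.0256]
0.029 150 [ 0.5687 -0.1964  0.029 ] [ 0.5927 -0.172   0.035 ] [ 0.5807 -0.1842  0.032 ]
```

View pics/w4.png

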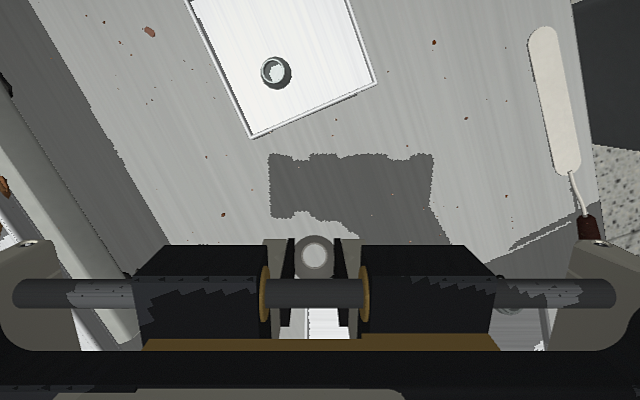

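The stub is at (0.5808, −0.1842), pixel (275,72). The tray centre is about (0.5616, −0.207), and the cone is still held. Next I place it at about (0.54, −0.24).

Run:
```python
from go import *
go([.538,-.250,.024])
```

```text
pos [ 0.5832 -0.0685  0.2157] dtool mm [ 191.7  -25.4 -185.3]
```

```bash
python3 -m pendant '[{"claw":10,"linear":[4,-1,-8],"twist":0},{"claw":10,"linear":[10,-2.4,-18],"twist":0},{"claw":10,"linear":[14,-4,-28],"twist":0},{"claw":10,"linear":[14,-4,-28],"twist":0},{"claw":10,"linear":[14,-4,-28],"twist":0},{"claw":10,"linear":[14,-4,-28],"twist":0},{"claw":10,"linear":[14,-3,-24],"twist":0},{"claw":10,"linear":[14,-2,-15],"twist":0},{"claw":10,"linear":[10,-1,-8.3],"twist":0},{"claw":10,"linear":[6,0,0],"twist":0}]'
python3 -m pendant '[{"claw":10,"linear":[16,0,0],"twist":0},{"claw":10,"linear":[16,0,0],"twist":0},{"claw":10,"linear":[14,0,0],"twist":0},{"claw":10,"linear":[12,0,0],"twist":0},{"claw":10,"linear":[10,0,0],"twist":0},{"claw":10,"linear":[6,0,0],"twist":0},{"claw":10,"linear":[2,0,0],"twist":0},{"claw":10,"linear":[0,0,0],"twist":0},{"claw":10,"linear":[0,0,0],"twist":0},{"claw":10,"linear":[0,0,0],"twist":0}]'
python3 - <<'E'
from go import *
o=get_obs(); print(o["opening"],o["force"]);go([.538,-.250,.019])
E
```

```text
clock: 8.17
tool_pos: [0.5372, -0.2507, 0.0999]
orientation: [102.2, 89.8, 170.4]
force: [0.2, -0.3, -0.2]
opening: 0.0206
clock: 9.0
tool_pos: [0.5392, -0.2499, 0.0268]
orientation: [-78.8, 89.9, -10.5]
force: [0.6, -0.6, -0.7]
opening: 0.0203
0.020295215806188222 [ 0.58939397 -0.63727128 -0.69189424]
pos [ 0.5392 -0.2499  0.0268] dtool mm [ 7.8  1.1 -0.5]
```

```bash
python3 -m pendant '[{"claw":10,"linear":[1,0,0],"twist":0},{"claw":10,"linear":[1,0,0],"twist":0},{"claw":10,"linear":[1,0,0],"twist":0},{"claw":10,"linear":[1,0,0],"twist":0},{"claw":10,"linear":[1,0,0],"twist":0},{"claw":10,"linear":[0,0,0],"twist":0},{"claw":10,"linear":[0,0,0],"twist":0},{"claw":10,"linear":[0,0,0],"twist":0},{"claw":10,"linear":[0,0,0],"twist":0},{"claw":10,"linear":[0,0,0],"twist":0}]'
python3 -m pendant '[{"claw":10,"linear":[1,0,0],"twist":0},{"claw":10,"linear":[1,0,0],"twist":0},{"claw":10,"linear":[0,0,0],"twist":0},{"claw":10,"linear":[0,0,0],"twist":0},{"claw":10,"linear":[0,0,0],"twist":0},{"claw":10,"linear":[0,0,0],"twist":0},{"claw":10,"linear":[0,0,0],"twist":0},{"claw":10,"linear":[0,0,0],"twist":0},{"claw":10,"linear":[0,0,0],"twist":0},{"claw":10,"linear":[0,0,0],"twist":0}]'
```

```text
clock: 9.83
tool_pos: [0.5387, -0.2499, 0.0211]
orientation: [-93.7, 90.0, -25.4]
force: [-0.6, 0.0, 1.1]
opening: 0.0204
clock: 10.67
tool_pos: [0.5387, -0.2499, 0.0191]
orientation: [-83.6, 90.0, -15.3]
force: [0.0, 1.7, 0.5]
opening: 0.0202
```

```bash
python3 -m pendant '[{"claw":10,"linear":[1,0,0],"twist":0},{"claw":10,"linear":[0.7,0,0],"twist":0},{"claw":10,"linear":[0,0,0],"twist":0},{"claw":10,"linear":[0,0,0],"twist":0},{"claw":10,"linear":[0,0,0],"twist":0},{"claw":10,"linear":[0,0,0],"twist":0},{"claw":10,"linear":[0,0,0],"twist":0},{"claw":10,"linear":[0,0,0],"twist":0},{"claw":10,"linear":[0,0,0],"twist":0},{"claw":10,"linear":[0,0,0],"twist":0}]'
```

```text
clock: 11.5
tool_pos: [0.5391, -0.2498, 0.0184]
orientation: [-78.9, 89.9, -10.6]
force: [-2.1, 2.3, 10.6]
opening: 0.0202
```

```bash
python3 -m pendant '[{"claw":10,"linear":[0.1,0,1.3],"twist":0},{"claw":10,"linear":[0.2,0,1.3],"twist":0},{"claw":10,"linear":[0.4,0,1.3],"twist":0},{"claw":10,"linear":[0.4,0,1.3],"twist":0},{"claw":10,"linear":[0.5,0,1.3],"twist":0},{"claw":10,"linear":[0.6,0,1.2],"twist":0},{"claw":10,"linear":[0.7,0,1.2],"twist":0},{"claw":10,"linear":[0.7,0,1.1],"twist":0},{"claw":10,"linear":[0.6,0,1],"twist":0},{"claw":10,"linear":[0,0,0],"twist":0}]'
python3 - <<'E'
from go import *
im,d=snapshot("wrist"); cv2.imwrite("pics/w5.png",im[200:300,240:400,::-1]); w=cloud("wrist",d); R,p=toolR(); print(get_obs()["force"])
L=(w-p)@R; k=(abs(L[...,1])<.007)&(abs(L[...,2])<.03)&(abs(L[...,0])<.05); Q=L[k]
for lo in np.arange(-.04,.02,.005):
    t=Q[(Q[:,0]>lo)&(Q[:,0]<=lo+.005)]
    if len(t)>3: print(lo.round(3),len(t),t.min(0).round(4),t.max(0).round(4))
E
```

```text
clock: 12.33
tool_pos: [0.5423, -0.2414, 0.0147]
orientation: [-176.6, 89.9, -108.3]
force: [-4.7, -8.0, 14.3]
opening: 0.0201
[-5.40098987 -7.03473135 13.72975353]
-0.03 207 [-0.0297 -0.0065 -0.0075] [-0.025   0.0065 -0.0009]
-0.025 221 [-0.025  -0.0067 -0.0088] [-0.02    0.0067 -0.0008]
-0.02 194 [-0.0199 -0.0068 -0.0096] [-0.015   0.0069 -0.0037]
-0.015 206 [-0.015  -0.0069 -0.0103] [-0.01    0.007   0.0084]
-0.01 210 [-0.01   -0.0067 -0.0115] [-0.005   0.0068  0.0095]
-0.005 159 [-0.005  -0.0069 -0.0122] [-0.      0.007   0.0101]
-0.0 144 [ 0.     -0.007  -0.0134] [ 0.0049  0.007  -0.0094]
0.005 144 [ 0.0051 -0.0066 -0.0297] [ 0.01    0.0068 -0.0107]
0.01 708 [ 0.01   -0.0067 -0.03  ] [ 0.0129  0.0068 -0.0119]
```

The cone's flank slope now equals its taper, so it is upright. I release and rise.

```bash
python3 -m pendant '[{"claw":10,"linear":[-0.5,0,-0.3],"twist":0},{"claw":18,"linear":[0,0,0],"twist":0},{"claw":22,"linear":[0,0,0],"twist":0},{"claw":26,"linear":[0,0,0],"twist":0},{"claw":32,"linear":[0,0,0],"twist":0},{"claw":40,"linear":[0,0,0],"twist":0},{"claw":44,"linear":[0,0,0],"twist":0},{"claw":44,"linear":[0,0,0],"twist":0},{"claw":44,"linear":[-5,0,0],"twist":0},{"claw":44,"linear":[-10,0,0],"twist":0}]'
python3 -m pendant '[{"claw":44,"linear":[-12,0,0],"twist":0},{"claw":44,"linear":[-15,0,0],"twist":0},{"claw":44,"linear":[-20,0,4],"twist":0},{"claw":44,"linear":[-20,0,12],"twist":0},{"claw":44,"linear":[-20,0,16],"twist":0},{"claw":44,"linear":[-20,0,16],"twist":0},{"claw":44,"linear":[-10,0,16],"twist":0},{"claw":44,"linear":[0,0,16],"twist":0},{"claw":44,"linear":[0,0,10],"twist":0},{"claw":44,"linear":[0,0,0],"twist":0}]'
python3 - <<'E'
from go import *
im,d=snapshot("wrist"); w=cloud("wrist",d); cv2.imwrite("pics/w6.png",im[...,::-1]); w[w[...,2]>.08]=np.nan
for nm,c in(("cone",(.543,-.242)),("stub",(.5808,-.1842))):
  for lo,hi in((.006,.012),(.012,.02),(.02,.03),(.03,.036),(.036,.045)):
    t=w[(np.hypot(w[...,0]-c[0],w[...,1]-c[1])<.025)&(w[...,2]>lo)&(w[...,2]<hi)]
    if len(t)>3: print(nm,lo,len(t),t.min(0).round(4),t.max(0).round(4),((t.min(0)+t.max(0))/2).round(4))
go([.5808,-.1842,.12],BR[:2,1])
E
```

```text
clock: 13.22
tool_pos: [0.5417, -0.2397, 0.028]
orientation: [102.0, 89.9, 170.3]
force: [0.2, -0.2, -0.5]
opening: 0.044
clock: 14.05
tool_pos: [0.5766, -0.1549, 0.1465]
orientation: [-56.9, 89.9, 11.5]
force: [0.3, 0.2, -1.1]
opening: 0.0441
cone 0.006 104 [ 0.5285 -0.2551  0.006 ] [ 0.5549 -0.2289  0.0119] [ 0.5417 -0.242   0.009 ]
cone 0.012 133 [ 0.5296 -0.2541  0.012 ] [ 0.5534 -0.23    0.0198] [ 0.5415 -0.2421  0.0159]
cone 0.02 158 [ 0.5311 -0.2524  0.02  ] [ 0.5522 -0.2315  0.03  ] [ 0.5416 -0.242   0.025 ]
cone 0.03 83 [ 0.5333 -0.2503  0.0301] [ 0.5501 -0.2336  0.036 ] [ 0.5417 -0.2419  0.033 ]
cone 0.036 139 [ 0.5343 -0.2492  0.036 ] [ 0.5491 -0.235   0.0448] [ 0.5417 -0.2421  0.0404]
stub 0.006 351 [ 0.5642 -0.2023  0.0061] [ 0.5931 -0.1745  0.012 ] [ 0.5787 -0.1884  0.009 ]
stub 0.012 201 [ 0.5646 -0.2017  0.012 ] [ 0.596 -0.171  0.02 ] [ 0.5803 -0.1864  0.016 ]
stub 0.02 205 [ 0.5662 -0.2005  0.02  ] [ 0.5938 -0.1729  0.03  ] [ 0.58   -0.1867  0.025 ]
stub 0.03 225 [ 0.5684 -0.1982  0.0301] [ 0.5921 -0.1741  0.036 ] [ 0.5802 -0.1861  0.033 ]
stub 0.036 18 [ 0.5711 -0.1969  0.036 ] [ 0.5906 -0.1759  0.0372] [ 0.5809 -0.1864  0.0366]
pos [ 0.5759 -0.1556  0.1459] dtool mm [ 25.9 -15.1 -24.8]
twist 0.0022 deg 0.1
twist -3.1394 deg -179.9
j6 -25.3
```

View pics/w6.png

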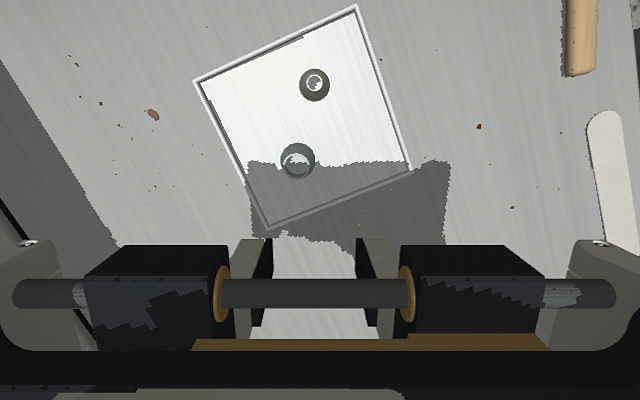

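Run:
```python
from go import *
go([.5804,-.1862,.05],BR[:2,1]); go([.5804,-.1862,.012])
```

```text
pos [ 0.5759 -0.1556  0.1459] dtool mm [ 95.9 -15.4 -26.8]
twist 0.0022 deg 0.1
twist -3.1394 deg -179.9
j6 -25.3
pos [ 0.5759 -0.1556  0.1459] dtool mm [133.9 -15.4 -26.8]
```

```bash
python3 -m pendant '[{"claw":44,"linear":[8,-3,-5.4],"twist":0},{"claw":44,"linear":[10,-3,-5.4],"twist":0},{"claw":44,"linear":[12,-3,-5.4],"twist":0},{"claw":44,"linear":[12,-3,-5.3],"twist":0},{"claw":44,"linear":[12,-3.4,-5.3],"twist":0},{"claw":44,"linear":[12,0,0],"twist":0},{"claw":44,"linear":[10,0,0],"twist":0},{"claw":44,"linear":[0,0,0],"twist":0},{"claw":44,"linear":[0,0,0],"twist":0},{"claw":44,"linear":[0,0,0],"twist":0}]'
python3 - <<'E'
from go import *
go([.5804,-.1862,.012],BR[:2,1])
E
```

```text
clock: 14.93
tool_pos: [0.5806, -0.1871, 0.0698]
orientation: [-112.0, 90.0, -43.7]
force: [0.5, -0.5, -0.1]
opening: 0.0441
pos [ 0.5806 -0.1871  0.0698] dtool mm [57.8  0.6  0.7]
twist 0.001 deg 0.1
twist -3.1406 deg -179.9
j6 -22.2
```

```bash
python3 -m pendant '[{"claw":44,"linear":[14,0.5,0.6],"twist":0},{"claw":44,"linear":[14,0,0],"twist":0},{"claw":44,"linear":[14,0,0],"twist":0},{"claw":44,"linear":[10,0,0],"twist":0},{"claw":44,"linear":[5.5,0,0],"twist":0},{"claw":44,"linear":[0,0,0],"twist":0},{"claw":38,"linear":[0,0,0],"twist":0},{"claw":34,"linear":[0,0,0],"twist":0},{"claw":30,"linear":[0,0,0],"twist":0},{"claw":24,"linear":[0,0,0],"twist":0}]'
python3 -m pendant '[{"claw":18,"linear":[0,0,0],"twist":0},{"claw":18,"linear":[0,0,0],"twist":0},{"claw":18,"linear":[-3,0,0],"twist":0},{"claw":18,"linear":[-6,0,0],"twist":0},{"claw":18,"linear":[-12,0,0],"twist":0},{"claw":18,"linear":[-16,0,0],"twist":0},{"claw":18,"linear":[-20,0,0],"twist":0},{"claw":18,"linear":[-22,0,0],"twist":0},{"claw":18,"linear":[-20,0,0],"twist":0},{"claw":18,"linear":[-14,0,0],"twist":0}]'
python3 - <<'E'
from go import *
o=get_obs(); print(o["opening"])
im,d=snapshot("wrist"); w=cloud("wrist",d); R,p=toolR()
L=(w-p)@R; k=(abs(L[...,1])<.011)&(abs(L[...,2])<.03)&(abs(L[...,0])<.05); Q=L[k]
for lo in np.arange(-.04,.02,.005):
    t=Q[(Q[:,0]>lo)&(Q[:,0]<=lo+.005)]
    if len(t)>3: print(lo.round(3),len(t),t.min(0).round(4),t.max(0).round(4))
t=BO+BR@[-.012,-.0935,.016]; print(t); go(t+[0,0,.05])
E
```

```text
clock: 15.77
tool_pos: [0.5805, -0.1862, 0.0129]
orientation: [-70.7, 89.9, -2.4]
force: [1.0, -0.4, -0.1]
opening: 0.0284
clock: 16.6
tool_pos: [0.5806, -0.1864, 0.1278]
orientation: [-77.7, 89.9, -9.4]
force: [0.9, -0.3, -0.3]
opening: 0.0286
0.02855936909405553
-0.025 386 [-0.024  -0.011  -0.0114] [-0.02    0.011   0.0012]
-0.02 303 [-0.02   -0.0108 -0.0127] [-0.015   0.0109  0.0054]
-0.015 301 [-0.015  -0.0109 -0.0136] [-0.01    0.011   0.0084]
-0.01 310 [-0.01   -0.0108 -0.0144] [-0.005   0.0109  0.0112]
-0.005 376 [-0.005  -0.011  -0.0152] [-0.      0.0106  0.0129]
-0.0 555 [ 0.     -0.0109 -0.0157] [0.005  0.0109 0.0134]
0.005 94 [ 0.005  -0.011  -0.0156] [ 0.0091  0.0107 -0.0107]
[0.60480015 0.08401735 0.05385641]
pos [ 0.5819 -0.1866  0.1302] dtool mm [ 26.2  78.9 259.9]
```

Run:
```python
from go import *
f=BO+BR@[-.015,-.0935,.0174]; f[2]-=.0089; s=f+.0065*be+[0,0,.0106]; print(f,s); go(s+[0,0,.04],BR[:2,1])
```

```text
[0.60357755 0.08095426 0.04466884] [0.60598712 0.08699114 0.05526884]
pos [ 0.5819 -0.1866  0.1302] dtool mm [ 34.8  78.9 263.1]
twist 0.0014 deg 0.1
twist -3.1402 deg -179.9
j6 -22.3
```

```bash
python3 -m pendant '[{"claw":18,"linear":[0,3,10],"twist":0},{"claw":18,"linear":[0,6,20],"twist":0},{"claw":18,"linear":[0,9,30],"twist":0},{"claw":18,"linear":[0,11,36],"twist":0},{"claw":18,"linear":[0,11,36],"twist":0},{"claw":18,"linear":[0,11,36],"twist":0},{"claw":18,"linear":[0,11,36],"twist":0},{"claw":18,"linear":[0,9,30],"twist":0},{"claw":18,"linear":[0,6,20],"twist":0},{"claw":18,"linear":[0,2,9],"twist":0}]'
python3 -m pendant '[{"claw":18,"linear":[12,0,0],"twist":0},{"claw":18,"linear":[12,0,0],"twist":0},{"claw":18,"linear":[10,0,0],"twist":0},{"claw":18,"linear":[0,0,0],"twist":0},{"claw":18,"linear":[0,0,0],"twist":0},{"claw":18,"linear":[0,0,0],"twist":0},{"claw":18,"linear":[0,0,0],"twist":0},{"claw":18,"linear":[0,0,0],"twist":0},{"claw":18,"linear":[0,0,0],"twist":0},{"claw":18,"linear":[0,0,0],"twist":0}]'
python3 - <<'E'
from go import *
f=BO+BR@[-.015,-.0935,.0174]; f[2]-=.0089; s=f+.0065*be+[0,0,.0106]; go(s,BR[:2,1]); print(get_obs()["opening"])
E
```

```text
clock: 17.48
tool_pos: [0.6035, 0.0906, 0.1244]
orientation: [118.8, 89.9, -172.8]
force: [-0.3, -0.1, -1.0]
opening: 0.0286
clock: 18.32
tool_pos: [0.6041, 0.0873, 0.0916]
orientation: [-43.3, 90.0, 25.0]
force: [0.3, -0.4, 0.0]
opening: 0.0285
pos [0.6041 0.0873 0.0916] dtool mm [36.3 -1.8  0.4]
twist 0.0006 deg 0.0
twist -3.141 deg -180.0
j6 -48.3
0.02845373636129208
```

```bash
python3 -m pendant '[{"claw":18,"linear":[8,-1.8,0.4],"twist":0},{"claw":18,"linear":[10,0,0],"twist":0},{"claw":18,"linear":[8,0,0],"twist":0},{"claw":18,"linear":[5,0,0],"twist":0},{"claw":18,"linear":[1.5,0,0],"twist":0},{"claw":18,"linear":[1,0,0],"twist":0},{"claw":18,"linear":[0.5,0,0],"twist":0},{"claw":18,"linear":[0,0,0],"twist":0},{"claw":18,"linear":[0,0,0],"twist":0},{"claw":18,"linear":[0,0,0],"twist":0}]'
python3 -m pendant '[{"claw":18,"linear":[1,0,0],"twist":0},{"claw":18,"linear":[1,0,0],"twist":0},{"claw":18,"linear":[0,0,0],"twist":0},{"claw":18,"linear":[0,0,0],"twist":0},{"claw":18,"linear":[0,0,0],"twist":0},{"claw":18,"linear":[0,0,0],"twist":0},{"claw":18,"linear":[0,0,0],"twist":0},{"claw":18,"linear":[0,0,0],"twist":0},{"claw":18,"linear":[0,0,0],"twist":0},{"claw":18,"linear":[0,0,0],"twist":0}]'
```

```text
clock: 19.15
tool_pos: [0.606, 0.0871, 0.0576]
orientation: [-45.3, 90.0, 23.0]
force: [-0.1, -0.2, -0.1]
opening: 0.0284
clock: 19.98
tool_pos: [0.6059, 0.087, 0.0553]
orientation: [-74.9, 90.0, -6.6]
force: [0.9, -0.3, 3.0]
opening: 0.0284
```

```bash
python3 -m pendant '[{"claw":18,"linear":[1.4,0,-1],"twist":0},{"claw":18,"linear":[1.05,0,-0.9],"twist":0},{"claw":18,"linear":[1.1,0,-0.9],"twist":0},{"claw":18,"linear":[1.15,0,-0.8],"twist":0},{"claw":18,"linear":[1.2,0,-0.7],"twist":0},{"claw":18,"linear":[1.2,0,-0.7],"twist":0},{"claw":18,"linear":[1.3,0,-0.6],"twist":0},{"claw":18,"linear":[1.3,0,-0.5],"twist":0},{"claw":18,"linear":[1.3,0,-0.4],"twist":0},{"claw":18,"linear":[0,0,0],"twist":0}]'
python3 - <<'E'
from go import *
im,d=snapshot("wrist"); w=cloud("wrist",d); R,p=toolR(); o=get_obs(); print(o["force"],o["opening"],p); cv2.imwrite("pics/w7.png",im[...,::-1])
L=(w-p)@R; k=(abs(L[...,1])<.011)&(abs(L[...,2])<.04)&(abs(L[...,0])<.05)
B=(w-BO)@BR; Q=B[k&(B[...,0]>-.036)]
for lo in np.arange(.004,.04,.004):
    t=Q[(Q[:,2]>lo)&(Q[:,2]<=lo+.004)]
    if len(t)>3: print(lo.round(3),len(t),t.min(0).round(4),t.max(0).round(4))
E
```

```text
clock: 20.82
tool_pos: [0.6046, 0.0817, 0.0468]
orientation: [-50.9, 89.8, 17.5]
force: [-6.0, 1.6, 21.0]
opening: 0.0282
[-6.14629224  3.04502221 21.6036582 ] 0.028491634498920507 [0.60456996 0.08176464 0.04679326]
0.004 665 [-0.032  -0.1051  0.0056] [-0.0055 -0.0836  0.008 ]
0.008 635 [-0.031 -0.105  0.008] [-0.0056 -0.0836  0.0118]
0.012 30 [-0.0305 -0.1048  0.0122] [-0.0051 -0.0831  0.0157]
0.016 42 [-0.0301 -0.1049  0.0161] [-0.0051 -0.0831  0.02  ]
0.02 53 [-0.029  -0.1051  0.0201] [-0.0052 -0.0833  0.0239]
0.024 75 [-0.028  -0.105   0.0241] [-0.0052 -0.0832  0.0279]
0.028 334 [-0.0274 -0.1051  0.028 ] [-0.0053 -0.0831  0.032 ]
0.032 196 [-0.0265 -0.105   0.032 ] [-0.0053 -0.0831  0.0337]
```

The stub's flank matches its taper in the bin frame, so it is aligned to the slope. I release slowly.

```bash
python3 -m pendant '[{"claw":18,"linear":[0,0,0],"twist":0},{"claw":24,"linear":[0,0,0],"twist":0},{"claw":27,"linear":[0,0,0],"twist":0},{"claw":28,"linear":[0,0,0],"twist":0},{"claw":29,"linear":[0,0,0],"twist":0},{"claw":30,"linear":[0,0,0],"twist":0},{"claw":32,"linear":[0,0,0],"twist":0},{"claw":35,"linear":[0,0,0],"twist":0},{"claw":38,"linear":[0,0,0],"twist":0},{"claw":40,"linear":[0,0,0],"twist":0}]'
python3 -m pendant '[{"claw":40,"linear":[0,0,0],"twist":0},{"claw":40,"linear":[-4,0,0],"twist":0},{"claw":40,"linear":[-8,0,0],"twist":0},{"claw":40,"linear":[-12,0,0],"twist":0},{"claw":40,"linear":[-16,0,4],"twist":0},{"claw":40,"linear":[-20,0,12],"twist":0},{"claw":40,"linear":[-22,0,14],"twist":0},{"claw":40,"linear":[-22,0,14],"twist":0},{"claw":40,"linear":[-16,0,14],"twist":0},{"claw":40,"linear":[0,0,0],"twist":0}]'
python3 - <<'E'
from go import *
im,d=snapshot("wrist"); w=cloud("wrist",d); cv2.imwrite("pics/w8.png",im[...,::-1]); R,p=toolR(); print(p)
B=(w-BO)@BR
for yc in(-.094,0,.094):
  Q=B[(abs(B[...,0])<.037)&(abs(B[...,1]-yc)<.042)&(B[...,2]>.007)&(B[...,2]<.06)]
  for lo in np.arange(.007,.04,.006):
    t=Q[(Q[:,2]>lo)&(Q[:,2]<=lo+.006)]
    if len(t)>3: print(yc,lo.round(3),len(t),t.min(0).round(4),t.max(0).round(4),((t.min(0)+t.max(0))/2).round(4))
im,d=snapshot("top"); w=cloud("top",d); 
t=w[(abs(w[...,0]-.5417)<.02)&(abs(w[...,1]+.242)<.02)&(w[...,2]>.02)]; print('cone top',t.mean(0),t.max(0))
for k in["shaker_mid","cutter_mid","yoghurt_mid","timer_mid"]: print(k,[b["xy"] for b in boxes_of("top",k)[:1]])
E
```

```text
clock: 21.7
tool_pos: [0.6028, 0.0809, 0.0435]
orientation: [125.7, 89.9, -166.0]
force: [0.5, -0.0, 0.7]
opening: 0.0388
clock: 22.53
tool_pos: [0.6278, 0.1374, 0.1692]
orientation: [-49.0, 89.6, 19.4]
force: [0.9, 1.1, -0.1]
opening: 0.04
[0.62634549 0.13637368 0.16693391]
-0.094 0.007 330 [-0.0306 -0.108   0.007 ] [-0.0018 -0.0774  0.013 ] [-0.0162 -0.0927  0.01  ]
-0.094 0.013 236 [-0.0297 -0.107   0.013 ] [-0.0031 -0.0786  0.019 ] [-0.0164 -0.0928  0.016 ]
-0.094 0.019 232 [-0.0292 -0.1058  0.0191] [-0.0045 -0.0797  0.025 ] [-0.0169 -0.0928  0.022 ]
-0.094 0.025 303 [-0.0296 -0.1048  0.025 ] [-0.0056 -0.0809  0.031 ] [-0.0176 -0.0928  0.028 ]
-0.094 0.031 82 [-0.0293 -0.1038  0.031 ] [-0.0068 -0.0819  0.0327] [-0.018  -0.0928  0.0318]
0 0.007 122 [-0.0326 -0.0129  0.007 ] [-0.0113  0.0101  0.013 ] [-0.0219 -0.0014  0.01  ]
0 0.013 133 [-0.0316 -0.0114  0.013 ] [-0.013   0.0062  0.019 ] [-0.0223 -0.0026  0.016 ]
0 0.019 168 [-0.0313 -0.0111  0.019 ] [-0.0132  0.0065  0.0249] [-0.0222 -0.0023  0.022 ]
0 0.025 194 [-0.0309 -0.0111  0.025 ] [-0.0133  0.0066  0.031 ] [-0.0221 -0.0023  0.028 ]
0 0.031 258 [-0.0318 -0.0112  0.031 ] [-0.0129  0.0084  0.037 ] [-0.0224 -0.0014  0.034 ]
0.094 0.007 521 [-0.0369  0.0838  0.007 ] [-0.0059  0.1137  0.013 ] [-0.0214  0.0987  0.01  ]
0.094 0.013 530 [-0.0363  0.086   0.013 ] [-0.0083  0.1148  0.0188] [-0.0223  0.1004  0.0159]
cone top [ 0.5405358  -0.23853983  0.03225079] [ 0.55041577 -0.23197426  0.04557985]
shaker_mid [[325.2, 148.7]]
cutter_mid [[326.0, 148.5]]
yoghurt_mid []
timer_mid [[461.4, 205.0]]
```

View pics/w8.png

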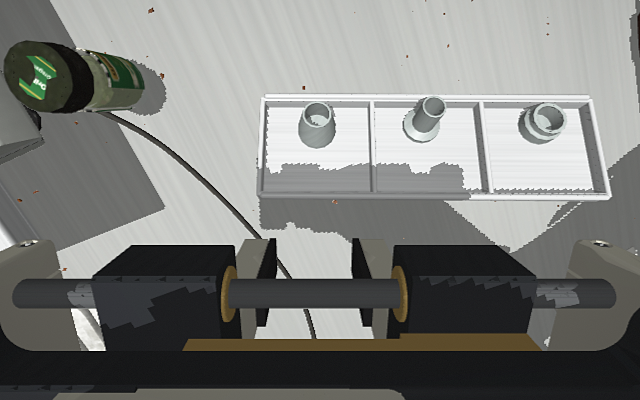

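The wrist picture shows the stub standing flat at (317,125), with the tube (424,120) and coupler (544,122) where they were. The gripper is clear, so I hand in.

```bash
python3 -c "
from plant import *
print(close_job())"
```

```text
the job is handed in; nothing more can be done
None
```

The nozzles are changed over and the job is handed in, at about 23 s of the 58 s allowed. No verdict was reported.

- **Cone nozzle:** I gripped it tilted in the far compartment, rolled it upright over its rim on the tray floor and released it. It now stands at about (0.542, −0.242), 20 mm and 35 mm from the tray centre. Its axis drifts less than 0.5 mm over its height. The final top-camera check still showed it standing.
- **Stubby nozzle:** I set its rim on the slope, rolled it flat in the grip and released it in the freed compartment. It sits at about x = −16 mm, y = −93 mm in the bin frame. Its mouth is 32–33 mm above the floor, and the lean I estimated from its flank is about 0.03 rad.
- **Tube nozzle and coupler:** both measured within about 2–3 mm of where they started, which is within the measuring error.
- **Bystanders:** the shaker and timer showed no real movement in the last top picture. The network did not find the yoghurt tub, and its "cutter" hit was actually the shaker, so I did not confirm those two at the end. The arm worked at the bin and tray only, and I saw no unexpected force.

Forces stayed at about 22 N or less in the readings I took, and the gripper was about 0.17 m above the table and touching nothing when I handed in.

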